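# Set the empty plant pots into their matching saucers

### The job

Get the bench ready for potting: set each of the four empty black plant pots upright and flat on the floor of the grey saucer that matches its shape and size (large round, small round, square, oblong), roughly centred, with the sides of the square and the oblong pot lined up with the sides of their saucers. Do not shift the covered culture dish or the slide box standing among them.

Things in the scene. Friction and masses are not known exactly. Their poses are not given: they have to be found in the camera images.
- pot_large: Large round empty black plastic plant pot, 62 mm high, collar 66 mm across, foot 52 mm across. The collar is the top 22 mm, with upright sides: grip it there from above; below it is narrower. Hollow, open on top. Loose, about 60 g. Origin: centre of the foot's underside (at z = 0 at the start); z up. Yaw is free.
- pot_small: Small round empty black plastic plant pot, 50 mm high, collar 46 mm across, foot 36 mm across. The collar is the top 22 mm, with upright sides: grip it there from above; below it is narrower. Hollow, open on top. Loose, about 35 g. Origin: centre of the foot's underside (at z = 0 at the start); z up. Yaw does not matter.
- pot_square: Square empty black plastic plant pot, 60 mm high, collar 60 x 60 mm, foot 48 x 48 mm. The collar is the top 22 mm, with upright sides: grip it there from above; below it is narrower. Hollow, open on top. Loose, about 60 g. Origin: centre of the foot's underside (at z = 0 at the start); z up. x and y run parallel to its sides.
- pot_oblong: Oblong empty black plastic planter, 52 mm high, collar 100 x 50 mm, foot 88 x 38 mm. The collar is the top 22 mm, with upright sides: grip it there from above; below it is narrower. Hollow, open on top. Loose, about 70 g. Origin: centre of the foot's underside (at z = 0 at the start); z up. x runs along its long side, y along its short side.
- saucer_large: Large round saucer, 74 mm across outside, 68 mm inside. Mid-grey plastic, 10 mm high, an upright rim 3 mm thick round a flat floor 3 mm above the table. Fixed to the table. Origin: centre of the underside, at z = 0; z up. Yaw does not matter.
- saucer_small: Small round saucer, 58 mm across outside, 52 mm inside. Mid-grey plastic, 10 mm high, an upright rim 3 mm thick round a flat floor 3 mm above the table. Fixed to the table. Origin: centre of the underside, at z = 0; z up. Yaw does not matter.
- saucer_square: Square saucer, 70 x 70 mm outside, 64 x 64 mm inside. Mid-grey plastic, 10 mm high, an upright rim 3 mm thick round a flat floor 3 mm above the table. Fixed to the table. Origin: centre of the underside, at z = 0; z up. x and y run parallel to its sides.
- saucer_oblong: Oblong saucer, 110 x 60 mm outside, 104 x 54 mm inside. Mid-grey plastic, 10 mm high, an upright rim 3 mm thick round a flat floor 3 mm above the table. Fixed to the table. Origin: centre of the underside, at z = 0; z up. x runs along its long side.
- dish: Covered round glass culture dish, 58 mm across, 20 mm high with a green disc on top, about 80 g, standing between the two rows near the middle; loose, to be left alone. Origin: centre of its underside. The pots and saucers start mixed, at any yaw, in 2 rows of 4, about 0.17 m between rows, 0.2 m within one.
- slide_box: Closed microscope slide box, 80 x 34 x 24 mm, white with a blue lid, 120 g, between the two rows on the robot's left (y about 0.2), at any yaw; loose, to be left alone. Origin: centre of its underside, x along its long side. A metal loupe, 32 mm across and high, stands in the like place on the right (y about -0.2).
Not all that is in view belongs to the job. What is shaped like the saucer_large but pink is not meant. What is shaped like the saucer_small but orange is not meant.

How it is judged:
By the outcome, as a careful person would: the job done as asked, in the order asked, and still so for the second after the job is handed in, with the robot touching nothing.
It also fails if it takes over 99 s, if anything falls off the work surface, if the arm or the gripper's body presses on something with over 40 N, if the wrist force passes 120 N, or if a joint passes its speed limit or range.

### The arm

A 6-joint arm with a two-finger parallel gripper is mounted at the origin on the work surface. World frame = base frame: x ahead of the robot, y to its left, z up, the work surface at z = 0. Lengths are in m, angles in rad, forces in N, time in s.
With the tool pointing down it reaches from about 0.325 to 0.9 m from the base axis. Payload 3.5 kg.
Tool frame: the origin (TCP) lies where the fingers leave the gripper's body, on its centre line; the fingertips stand 73 mm ahead of it and the grasp point (between the pads) lies tcp_to_grasp ahead of it (tcp_to_grasp is the distance from the TCP to the grasp point, in m); z points along the fingers, y is the line along which they close (so a half turn about z gives the same grasp; the last joint's range is limited). The gripper opens to 85 mm and grips with 20 to 120 N. Pads are 22 mm wide; open, the fingers measure 114 mm over their backs; the gripper's body (76 mm by 85 mm) begins 54 mm behind the grasp point. The pads swing forward as they close: fully open they stand 13 mm farther back than shut.
Start: joints at [1.154, 0.276, -0.026, 1.268, 0, 1.467], TCP at [0.193, 0.594, 0.304] pointing down, gripper open.
Joint ranges: [-3.12, 3.12], [-0.85, 1.88], [-1.08, 1.24], [-1.95, 2.15], [-1.57, 1.53], [-3.14, 3.14]. Speed limits (rad/s): [2.57, 2.57, 3.14, 3.14, 3.14, 3.14].

### API

Orientations are given as a 3x3 rotation matrix whose columns are the frame's x, y, z axes.
In Python, from workcell import * gives the robot as it stands.
- The arm moves only by the tool apply_moves, never from a script. Its arguments are lists of equal length, an entry for each row: "translation": the shift along the tool's x, y, z in m, a list of three; "roll": the turn about the tool's z in rad; "hand": the opening, from -1 (shut) to 1 (fully open). In form: {"translation": [[x, y, z], ...], "roll": [roll, ...], "hand": [hand, ...]}. A call has 1 to 5 rows; each row shifts and turns the commanded pose from where the row before left it, along the tool's axes as they then stand; what a row does not reach is not made up. A row lasts 1/10 s, in which the tool goes at most 50 mm and 8.59 degrees, less where a joint would pass 70% of its speed; a pose out of reach is approached as far as the arm can. A call with a gripper value outside its range is refused whole. The fingers move at their own pace and stop on an object; "newtons" is the grip in N (left out, the last holds). Time passes only in rows, so rows that do not move let the fingers close. It gives the time, the measured TCP pose, the force, the opening and the grip force at its end, in the units of the state.
- get_obs(): the state, without advancing time (a new reading comes with each control period).
- read_camera(name): name is "side" or "top"; returns a dict with "pixels" (420x560x3 uint8, red, green, blue), "depth" (420x560 float32, m along the optical axis (not along the pixel's ray), 0 where there is no reading), "camera_matrix" (3x3 intrinsics, pixels), "distortion" ([k1, k2, p1, p2, k3] as OpenCV has them; the pictures are not rectified), "origin" and "attitude" of the camera in the world. Camera axes: x right, y down, z forward; pixel columns grow to the right and rows downward; lengths in m; the calibration is good to about 2 mm. A picture is of the moment at which its call begins.
- close_job(): hands the job in; it is judged then, once.
The state is a dict: "clock": time; "qpos": joint angles; "joint_velocities": joint speeds; "joint_torque": joint torques, N m; "position": TCP position; "ee_rot": TCP orientation; "contact_force": force on the tool from outside, world axes, zero at the start; "wrist_torque": the same for the moment, N m; "width": finger opening in m; "gripper_force": force on a finger pad.
Only numpy, scipy, OpenCV 4.12 (cv2) and the standard library are available. Lean on these libraries where they do the work, as an engineer would, in place of code of your own. Each camera call takes 0.05 s, during which the arm holds its last target. There are 200 camera calls.

## Working session

There is one attempt and no reset: what is moved stays moved. The work goes in short steps, Python scripts to look and compute and a tool call to move; the robot and the scene stay as the last step left them, time stands still between calls to the robot, and variables do not carry over. Pictures are saved under pics/ and viewed, at most 14 in all, crops included, and the job is handed in when it is done.

Besides the shell and the picture viewer there is one more tool, called after "Request:" by a JSON object that holds its "op" and its "data". apply_moves: Moves the arm, as the interface text tells. Its arguments: {"type":"object","properties":{"translation":{"type":"array"},"roll":{"type":"array"},"hand":{"type":"array"},"newtons":{"type":"number"}},"required":["translation","roll","hand"]}

```bash
ls; mkdir -p pics; python3 - <<'E'
from workcell import *
import cv2
o=get_obs(); print({k:o[k] for k in ('clock','position','ee_rot','width')})
try: print(tcp_to_grasp)
except Exception as e: print(e)
for n in ('top','side'):
    c=read_camera(n); cv2.imwrite(f'pics/{n}0.png',c['pixels'][:,:,::-1]); print(n,c['camera_matrix'],c['distortion'],c['origin'],c['attitude'])
E
```

```text
pics
{'clock': 0.0, 'position': array([0.19269441, 0.59390229, 0.30275024]), 'ee_rot': array([[-9.51149732e-01,  3.08728616e-01, -9.10001935e-04],
       [ 3.08729864e-01,  9.51147611e-01, -2.02338493e-03],
       [ 2.40869336e-04, -2.20548681e-03, -9.99997539e-01]]), 'width': 0.08528559463003595}
0.0539
top [[429.93097039   0.         284.13393703]
 [  0.         429.93097039 211.45372814]
 [  0.           0.           1.        ]] [-0.07712303  0.          0.          0.          0.        ] [ 0.46125752 -0.03460023  0.92518672] [[-0.02239652 -0.99610051  0.08533558]
 [-0.99949412  0.02423702  0.02059299]
 [-0.02258096 -0.0848312  -0.99613943]]
side [[432.14854169   0.         270.78510093]
 [  0.         432.14854169 202.60096018]
 [  0.           0.           1.        ]] [0.0334823 0.        0.        0.        0.       ] [ 0.06492755 -0.8545418   0.57532757] [[ 0.86442805 -0.23317881  0.44541194]
 [-0.50271578 -0.41217183  0.75986263]
 [ 0.00640239 -0.88076218 -0.47351556]]
```

View pics/top0.png

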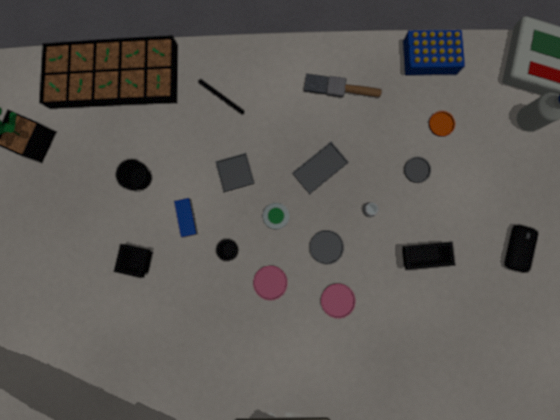

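View pics/side0.png

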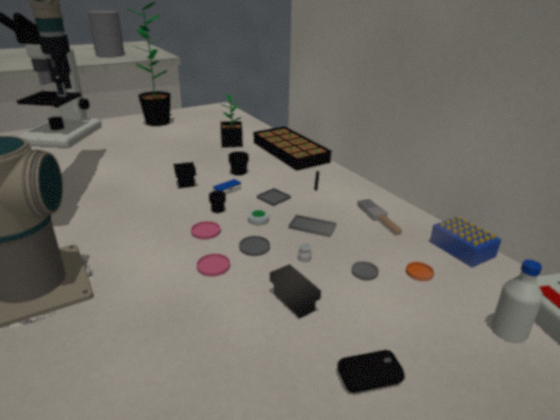

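The pictures show these pixels in the top view, two rows as described:

- **Pots:** large round (133,175), square (133,260), small round (227,250), oblong (428,255). Lookalikes to leave are the planted square pot (27,135), the phone (521,248) and the seed tray (110,70).
- **Saucers, all grey:** square (235,172), oblong (320,168), small round (417,170), large round (326,247). Lookalikes to leave are pink (270,283) and (337,300), and orange (441,123).
- **To leave alone:** dish (276,215), box (186,217), loupe (370,209).

```bash
cat > h.py <<'E'
from workcell import *
import cv2, numpy as np
P={'large':(133,175,.062),'square':(133,260,.060),'small':(227,250,.050),'oblong':(428,255,.052)}
S={'large':(326,247),'square':(235,172),'small':(417,170),'oblong':(320,168)}
def rays(c,uv):
    u=cv2.undistortPoints(np.float32(uv).reshape(-1,1,2),c['camera_matrix'],np.array(c['distortion']))[:,0]
    return np.c_[u,np.ones(len(u))]@np.array(c['attitude']).T
def plane(c,uv,z):
    r=rays(c,uv);o=np.array(c['origin']);return o+r*((z-o[2])/r[:,2])[:,None]
def cloud(c):
    d=c['depth'];h,w=d.shape;v,u=np.mgrid[:h,:w]
    return (np.array(c['origin'])+rays(c,np.c_[u.ravel(),v.ravel()])*d.reshape(-1,1)).reshape(h,w,3)
def rect(p):
    (cx,cy),(a,b),t=cv2.minAreaRect((np.asarray(p)[:,:2]*1000).astype(np.float32))
    if a<b: a,b,t=b,a,t+90
    return np.round([cx,cy,a,b,(t+90)%180-90],1)   # mm, deg of long side
E
python3 - <<'E'
from h import *
c=read_camera('top'); X=cloud(c); im=c['pixels'].astype(int)
print('table z',np.median(X[330:340,150:260,2]))
s=read_camera('side');Y=cloud(s).reshape(-1,3)
for n,(u,v,h) in P.items():
    A=X[v-32:v+33,u-40:u+41].reshape(-1,3); z=A[:,2]; q=A[z>h-.014]
    print('pot',n,len(q),np.percentile(z,98),rect(q))
    m=np.hypot(*(Y[:,:2]-q.mean(0)[:2]).T)<.08
    q=Y[m]; q=q[(q[:,2]>h-.012)&(q[:,2]<h+.01)]; print('   side',len(q),rect(q) if len(q) else '')
g=cv2.GaussianBlur(c['pixels'],(0,0),.8); hsv=cv2.cvtColor(g,cv2.COLOR_RGB2HSV)
for n,(u,v) in S.items():
    V=hsv[...,2].astype(int); ref=V[v-4:v+5,u-4:u+5].mean(); bg=np.percentile(V[v-40:v+41,u-40:u+41],85)
    m=np.zeros(V.shape,np.uint8); m[v-42:v+43,u-42:u+43]=(V<(ref+bg)/2)[v-42:v+43,u-42:u+43]
    _,l=cv2.connectedComponents(m); k=(l==l[v,u]).astype(np.uint8)
    ct=max(cv2.findContours(k,0,1)[0],key=len)[:,0]
    print('saucer',n,ref,bg,rect(plane(c,ct,.010)))
crop=lambda u,v:cv2.resize(np.clip(c['pixels'][v-40:v+41,u-45:u+46,::-1].astype(float)*1.5,0,255).astype(np.uint8),(195,240))
cv2.imwrite('pics/crop.png',np.vstack([np.hstack([crop(*P[k][:2]) for k in P]),np.hstack([crop(*S[k]) for k in P])]))
E
```

```text
table z -0.0005434561407811067
pot large 405 0.06221894089179345 [562.5 142.2 402.2  65.   69.4]
   side 153 [617.7 300.6  68.3  64.  -73.8]
pot square 581 0.0605281148212456 [435.9 150.9 368.4  66.9  87.5]
   side 199 [440.9 299.7  65.9  59.7  76.8]
pot small 246 0.04934340407949353 [451.5  46.8 157.7  45.2  80.8]
   side 150 [457.8 103.1  44.4  42.9 -73.1]
pot oblong 658 0.052966664757835784 [ 437.8 -197.9  325.9   51.9  -89.1]
   side 800 [ 437.6 -309.   102.3   52.3  -85.6]
saucer large 65.0 110.0 [ 462.  -102.8   72.1   72.    88.5]
saucer square 58.81481481481482 111.0 [627.7  90.   72.6  71.2  14.7]
saucer small 59.54320987654321 112.0 [ 623.6 -303.4   59.3   54.7   88.7]
saucer oblong 60.901234567901234 107.0 [633.1 -94.9 111.9  61.9 -52.1]
```

View pics/crop.png

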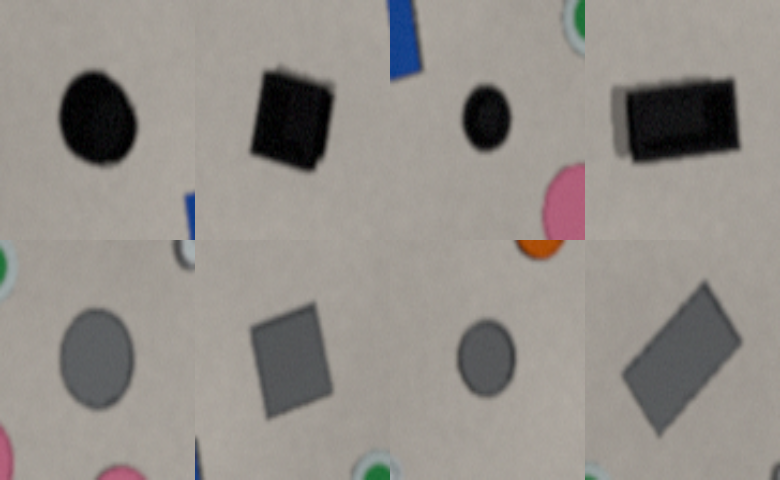

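The crop confirms the choices: four empty black pots in the top row, and below each one its matching grey saucer (round large, square, round small, oblong). The depth outliers in the top view still need filtering, and I'll cross-check the saucers from the side camera.

```bash
python3 - <<'E'
from h import *
c=read_camera('top'); X=cloud(c).reshape(-1,3)
s=read_camera('side');Y=cloud(s).reshape(-1,3)
C={'large':(.618,.301),'square':(.441,.300),'small':(.458,.103),'oblong':(.438,-.309)}
for n,(u,v,h) in P.items():
    for Z in (X,Y):
        q=Z[(np.hypot(*(Z[:,:2]-C[n]).T)<.08)&(Z[:,2]>h-.010)&(Z[:,2]<h+.006)]
        print('pot',n,len(q),rect(q))
D={'large':(.462,-.103),'square':(.628,.090),'small':(.624,-.303),'oblong':(.633,-.095)}
V=cv2.GaussianBlur(s['pixels'],(0,0),.8).max(2).astype(int)
o=np.array(s['origin']);R=np.array(s['attitude'])
for n,(x,y) in D.items():
    p=R.T@(np.array([x,y,.003])-o); u,v=np.int32(cv2.projectPoints(p.reshape(1,1,3),np.zeros(3),np.zeros(3),s['camera_matrix'],np.array(s['distortion']))[0].ravel())
    ref=V[v-2:v+3,u-3:u+4].mean(); bg=np.percentile(V[v-22:v+23,u-40:u+41],80)
    m=np.zeros(V.shape,np.uint8); m[v-25:v+26,u-45:u+46]=(V<(ref+bg)/2)[v-25:v+26,u-45:u+46]
    _,l=cv2.connectedComponents(m,connectivity=4); ct=max(cv2.findContours((l==l[v,u]).astype(np.uint8),0,1)[0],key=len)[:,0]
    print('saucer',n,(u,v),ref,bg,rect(plane(s,ct,.005)))
E
```

```text
pot large 333 [621.5 299.3  64.6  62.8 -58.5]
pot large 129 [620.5 300.2  65.3  64.3  45.3]
pot square 520 [442.4 300.1  62.3  59.4  76.8]
pot square 175 [441.1 300.6  68.9  59.8  76. ]
pot small 210 [460.7 102.9  44.8  44.5 -16.5]
pot small 132 [458.9 104.3  46.   43.7  30.7]
pot oblong 617 [ 439.5 -309.4  100.    49.   -86.7]
pot oblong 726 [ 437.2 -308.   103.5   51.9  -86.5]
saucer large (np.int32(254), np.int32(245)) 77.34285714285714 149.0 [ 460.5 -102.7   79.7   71.2   60.3]
saucer square (np.int32(273), np.int32(196)) 76.45714285714286 150.0 [626.3  89.6  85.   83.7  14.2]
saucer small (np.int32(364), np.int32(270)) 82.74285714285715 150.0 [ 622.5 -305.8   69.2   56.9   42.3]
saucer oblong (np.int32(312), np.int32(225)) 82.85714285714286 146.0 [631.8 -94.6 114.5  77.8 -52. ]
```

```bash
cat >> h.py <<'E'
def pose():
    o=get_obs();R=np.array(o['ee_rot']);return np.array(o['position']),R
def plan(*T):
    """T: (x,y,z,phi_deg,rows) waypoints; prints equal rows (constant twist) from the present pose"""
    p,R=pose();phi=np.degrees(np.arctan2(R[1,1],R[0,1]));print('at',p.round(4),'phi',round(phi,1))
    for x,y,z,f,n in T:
        d=(np.array([x,y,z])-p); a=np.radians((phi-f+90)%180-90) # roll: phi falls
        out=[]
        for i in range(n):
            ph=np.radians(phi)-a*i/n
            yy=np.array([np.cos(ph),np.sin(ph),0]);zz=np.array([0,0,-1.]);xx=np.cross(yy,zz)
            out.append([round(float(v)*1,4) for v in (d/n@xx,d/n@yy,d/n@zz)])
        print('roll',round(a/n,4),'x',n,'rows',out); p=np.array([x,y,z]);phi-=np.degrees(a)
E
python3 - <<'E'
from h import *
plan((.4415,.3003,.17,76.8,10),(.4415,.3003,.096,76.8,3),(.4415,.3003,.19,76.8,3),(.627,.090,.19,104.5,8),(.627,.090,.099,104.5,4))
E
```

```text
at [0.1928 0.5943 0.3035] phi 72.0
roll -0.0083 x 10 rows [[-0.0327, -0.0203, 0.0134], [-0.0326, -0.0206, 0.0134], [-0.0324, -0.0208, 0.0134], [-0.0322, -0.0211, 0.0134], [-0.032, -0.0214, 0.0134], [-0.0319, -0.0216, 0.0134], [-0.0317, -0.0219, 0.0134], [-0.0315, -0.0222, 0.0134], [-0.0313, -0.0224, 0.0134], [-0.0311, -0.0227, 0.0134]]
roll 0.0 x 3 rows [[0.0, 0.0, 0.0247], [0.0, 0.0, 0.0247], [0.0, 0.0, 0.0247]]
roll 0.0 x 3 rows [[0.0, 0.0, -0.0313], [0.0, 0.0, -0.0313], [0.0, 0.0, -0.0313]]
roll -0.0604 x 8 rows [[-0.0286, -0.0203, 0.0], [-0.0273, -0.022, 0.0], [-0.0259, -0.0236, 0.0], [-0.0244, -0.0251, 0.0], [-0.0229, -0.0265, 0.0], [-0.0212, -0.0279, 0.0], [-0.0195, -0.0291, 0.0], [-0.0177, -0.0302, 0.0]]
roll 0.0 x 4 rows [[0.0, 0.0, 0.0227], [0.0, 0.0, 0.0227], [0.0, 0.0, 0.0227], [0.0, 0.0, 0.0227]]
```

Request:
{"op": "apply_moves", "data": {"translation": [[-0.033,-0.02,0.013],[-0.033,-0.02,0.013],[-0.033,-0.021,0.013],[-0.032,-0.021,0.013],[-0.032,-0.021,0.013]], "roll": [-0.008,-0.008,-0.008,-0.008,-0.008], "hand": [1,1,1,1,1]}}

```text
clock: 0.8
position: [0.3193, 0.4469, 0.2385]
ee_rot: [[-0.963, 0.27, 0.0], [0.27, 0.963, 0.0], [-0.0, 0.0, -1.0]]
contact_force: [0.5, -0.4, 0.1]
width: 0.0851
gripper_force: 0.0
```

Request:
{"op": "apply_moves", "data": {"translation": [[-0.032,-0.022,0.013],[-0.032,-0.022,0.014],[-0.032,-0.022,0.014],[-0.031,-0.022,0.014],[-0.031,-0.022,0.014]], "roll": [-0.008,-0.008,-0.008,-0.008,-0.009], "hand": [1,1,1,1,1]}}

```text
clock: 1.3
position: [0.4442, 0.3002, 0.1696]
ee_rot: [[-0.973, 0.23, 0.001], [0.23, 0.973, 0.0], [-0.0, 0.0, -1.0]]
contact_force: [0.4, 0.6, 0.3]
width: 0.0854
gripper_force: 0.0
```

```bash
python3 - <<'E'
from h import *
plan((.4415,.3003,.096,76.8,4))
c=read_camera('side'); cv2.imwrite('pics/s1.png',cv2.resize(c['pixels'][120:240,120:300,::-1],None,fx=4,fy=4))
E
```

```text
at [0.4442 0.3002 0.1696] phi 76.7
roll -0.0005 x 4 rows [[0.0007, -0.0001, 0.0184], [0.0007, -0.0001, 0.0184], [0.0007, -0.0001, 0.0184], [0.0007, -0.0001, 0.0184]]
```

View pics/s1.png

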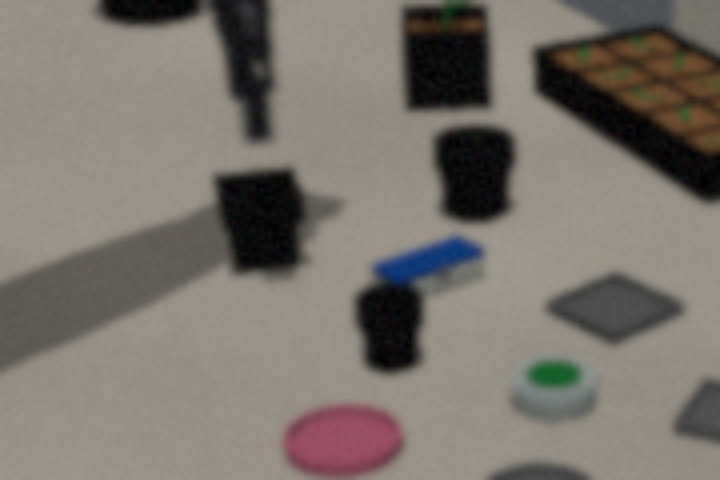

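The gripper's fingers (crop pixel 255,100) hang right above the square pot (260,215), so I'll go down and grip.

Request:
{"op": "apply_moves", "data": {"translation": [[0.001,0,0.025],[0.001,0,0.025],[0.001,0,0.024],[0,0,0],[0,0,0]], "roll": [0,0,0,0,0], "hand": [1,1,1,0.2,0.2], "newtons": 30}}

```text
clock: 1.85
position: [0.44, 0.3022, 0.096]
ee_rot: [[-0.973, 0.231, -0.001], [0.231, 0.973, -0.001], [0.001, -0.001, -1.0]]
contact_force: [-5.0, -2.4, 7.6]
width: 0.0595
gripper_force: 34.0
```

Request:
{"op": "apply_moves", "data": {"translation": [[0,0,0],[0,0,0],[0,0,0]], "roll": [0,0,0], "hand": [-0.2,-0.2,-0.2]}}

```text
clock: 2.15
position: [0.4411, 0.3027, 0.0971]
ee_rot: [[-0.973, 0.231, 0.002], [0.231, 0.973, 0.001], [-0.002, 0.001, -1.0]]
contact_force: [0.5, -0.1, -0.6]
width: 0.0595
gripper_force: 32.7
```

Request:
{"op": "apply_moves", "data": {"translation": [[0,0,-0.03],[0,0,-0.03],[0,0,-0.03],[-0.029,-0.02,0],[-0.027,-0.022,0]], "roll": [0,0,0,-0.06,-0.06], "hand": [-0.2,-0.2,-0.2,-0.2,-0.2]}}

```text
clock: 2.65
position: [0.4881, 0.2502, 0.1884]
ee_rot: [[-0.994, 0.108, 0.004], [0.108, 0.994, 0.002], [-0.004, 0.002, -1.0]]
contact_force: [0.3, -0.3, -1.6]
width: 0.0595
gripper_force: 33.0
```

Request:
{"op": "apply_moves", "data": {"translation": [[-0.026,-0.024,0],[-0.024,-0.025,0],[-0.023,-0.027,0],[-0.021,-0.028,0],[-0.02,-0.029,0]], "roll": [-0.06,-0.06,-0.06,-0.06,-0.06], "hand": [-0.2,-0.2,-0.2,-0.2,-0.2]}}

```text
clock: 3.15
position: [0.603, 0.1159, 0.1865]
ee_rot: [[-0.982, -0.188, 0.001], [-0.188, 0.982, 0.0], [-0.001, 0.0, -1.0]]
contact_force: [0.5, 0.0, -1.0]
width: 0.0593
gripper_force: 32.9
```

Request:
{"op": "apply_moves", "data": {"translation": [[-0.018,-0.03,0],[0,0,0],[0,0,0]], "roll": [-0.06,0,0], "hand": [-0.2,-0.2,-0.2]}}

```text
clock: 3.45
position: [0.6258, 0.0903, 0.1862]
ee_rot: [[-0.97, -0.243, 0.0], [-0.243, 0.97, 0.0], [-0.0, 0.0, -1.0]]
contact_force: [-1.2, 0.6, -0.4]
width: 0.0595
gripper_force: 33.0
```

```bash
python3 - <<'E'
from h import *
print(get_obs()['width'])
plan((.627,.090,.101,104.5,4))
c=read_camera('side');Y=cloud(c).reshape(-1,3); p,_=pose()
q=Y[(np.hypot(*(Y[:,:2]-p[:2]).T)<.06)&(Y[:,2]>.05)&(Y[:,2]<p[2]-.07)]; print(len(q),np.percentile(q[:,2],[2,10]))
cv2.imwrite('pics/s2.png',cv2.resize(c['pixels'][100:250,180:380,::-1],None,fx=4,fy=4))
E
```

```text
0.05954305063513734
at [0.6258 0.0903 0.1862] phi 104.1
roll -0.0019 x 4 rows [[-0.0003, -0.0002, 0.0213], [-0.0003, -0.0002, 0.0213], [-0.0003, -0.0002, 0.0213], [-0.0003, -0.0002, 0.0213]]
201 [0.08944982 0.09183769]
```

View pics/s2.png

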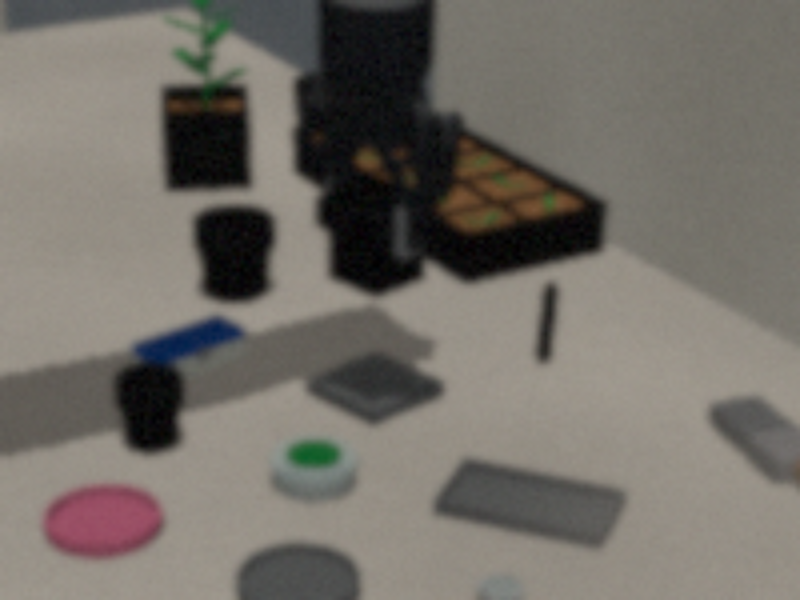

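The square pot hangs upright (crop 375,235) straight over the square saucer (375,385), with its foot about 89 mm up. I'll lower it 85 mm and release.

Request:
{"op": "apply_moves", "data": {"translation": [[0,0,0.025],[0,0,0.025],[0,0,0.02],[-0.001,0,0.01],[0,0,0.005]], "roll": [-0.007,0,0,0,0], "hand": [-0.2,-0.2,-0.2,-0.2,-0.2]}}

```text
clock: 4.0
position: [0.6251, 0.0921, 0.1]
ee_rot: [[-0.968, -0.253, -0.002], [-0.253, 0.968, 0.0], [0.002, 0.001, -1.0]]
contact_force: [-0.6, 0.2, -1.0]
width: 0.0598
gripper_force: 33.0
```

Request:
{"op": "apply_moves", "data": {"translation": [[0,0,0.001],[0,0,0],[0,0,0],[0,0,0],[0,0,0]], "roll": [0,0,0,0,0], "hand": [-0.2,-0.2,0.6,0.9,0.9]}}

```text
clock: 4.5
position: [0.6269, 0.0912, 0.1007]
ee_rot: [[-0.968, -0.251, 0.001], [-0.251, 0.968, 0.0], [-0.001, -0.0, -1.0]]
contact_force: [0.7, 0.4, -0.2]
width: 0.0812
gripper_force: 0.0
```

```bash
python3 - <<'E'
from h import *
plan((.627,.09,.18,104.5,3),(.621,.2998,.18,104.5,6),(.621,.2998,.098,104.5,4),(.621,.2998,.195,104.5,3),(.4615,-.103,.195,85,11),(.4615,-.103,.103,85,4))
E
```

```text
at [0.6269 0.0912 0.1007] phi 104.6
roll 0.0003 x 3 rows [[0.0001, -0.0004, -0.0264], [0.0001, -0.0004, -0.0264], [0.0001, -0.0004, -0.0264]]
roll 0.0 x 6 rows [[-0.0078, 0.0341, 0.0], [-0.0078, 0.0341, 0.0], [-0.0078, 0.0341, 0.0], [-0.0078, 0.0341, 0.0], [-0.0078, 0.0341, 0.0], [-0.0078, 0.0341, 0.0]]
roll 0.0 x 4 rows [[0.0, 0.0, 0.0205], [0.0, 0.0, 0.0205], [0.0, 0.0, 0.0205], [0.0, 0.0, 0.0205]]
roll 0.0 x 3 rows [[0.0, 0.0, -0.0323], [0.0, 0.0, -0.0323], [0.0, 0.0, -0.0323]]
roll 0.0309 x 11 rows [[0.0232, -0.0318, 0.0], [0.0222, -0.0325, 0.0], [0.0212, -0.0332, 0.0], [0.0202, -0.0338, 0.0], [0.0191, -0.0344, 0.0], [0.018, -0.035, 0.0], [0.0169, -0.0356, 0.0], [0.0158, -0.0361, 0.0], [0.0147, -0.0365, 0.0], [0.0136, -0.037, 0.0], [0.0124, -0.0374, 0.0]]
roll 0.0 x 4 rows [[0.0, 0.0, 0.023], [0.0, 0.0, 0.023], [0.0, 0.0, 0.023], [0.0, 0.0, 0.023]]
```

Request:
{"op": "apply_moves", "data": {"translation": [[0,0,-0.02],[0,0,-0.03],[0,0,-0.03],[-0.008,0.034,0],[-0.008,0.034,0]], "roll": [0,0,0,0,0], "hand": [1,1,1,1,1]}}

```text
clock: 5.0
position: [0.6262, 0.1611, 0.1823]
ee_rot: [[-0.968, -0.249, 0.004], [-0.249, 0.969, 0.001], [-0.004, -0.0, -1.0]]
contact_force: [0.7, 0.4, -0.7]
width: 0.0848
gripper_force: 0.0
```

Request:
{"op": "apply_moves", "data": {"translation": [[-0.008,0.034,0],[-0.008,0.034,0],[-0.008,0.034,0],[-0.008,0.034,0],[0,0,0]], "roll": [0,0,0,0,0], "hand": [1,1,1,1,1]}}

```text
clock: 5.5
position: [0.6213, 0.3049, 0.1803]
ee_rot: [[-0.967, -0.256, 0.001], [-0.256, 0.967, 0.002], [-0.002, 0.002, -1.0]]
contact_force: [-0.1, -0.7, -0.3]
width: 0.0852
gripper_force: 0.0
```

```bash
python3 - <<'E'
from h import *
plan((.621,.2998,.098,104.5,4))
c=read_camera('top');X=cloud(c).reshape(-1,3);s=read_camera('side');Y=cloud(s).reshape(-1,3)
for Z in (X,Y):
    q=Z[(np.hypot(*(Z[:,:2]-[.627,.09]).T)<.06)&(Z[:,2]>.053)&(Z[:,2]<.075)]
    print('sq',len(q),rect(q),q[:,2].max())
    q=Z[(np.hypot(*(Z[:,:2]-[.621,.300]).T)<.06)&(Z[:,2]>.050)&(Z[:,2]<.066)]
    if len(q)>4: print('lg',len(q),rect(q))
E
```

```text
at [0.6213 0.3049 0.1803] phi 104.8
roll 0.0014 x 4 rows [[0.0004, -0.0012, 0.0206], [0.0004, -0.0012, 0.0206], [0.0004, -0.0012, 0.0206], [0.0004, -0.0012, 0.0206]]
sq 497 [630.4  91.1  61.1  60.   14.7] 0.06741294610296011
lg 267 [619.9 299.9  63.7  60.8  75.2]
sq 227 [628.2  90.9  63.1  62.9 -75.2] 0.06480776495993767
lg 155 [620.6 299.8  68.2  62.1  47.2]
```

The square pot is in place, within about 2 mm and aligned. Next is the large round one.

Request:
{"op": "apply_moves", "data": {"translation": [[0.001,-0.004,0.03],[0,0,0.03],[0,0,0.022],[0,0,0],[0,0,0]], "roll": [0,0,0,0,0], "hand": [1,1,1,0.3,0]}}

```text
clock: 6.1
position: [0.6215, 0.2955, 0.098]
ee_rot: [[-0.968, -0.25, -0.001], [-0.25, 0.968, -0.001], [0.001, -0.0, -1.0]]
contact_force: [0.4, -0.5, -0.1]
width: 0.0662
gripper_force: 33.5
```

Request:
{"op": "apply_moves", "data": {"translation": [[0,0,0],[0,0,0],[0,0,-0.03],[0,0,-0.03],[0,0,-0.035]], "roll": [0,0,0,0,0], "hand": [-0.2,-0.2,-0.2,-0.2,-0.2]}}

```text
clock: 6.6
position: [0.6212, 0.2965, 0.1942]
ee_rot: [[-0.968, -0.252, -0.0], [-0.252, 0.968, -0.0], [0.0, -0.0, -1.0]]
contact_force: [0.7, 0.9, -0.6]
width: 0.0663
gripper_force: 34.0
```

Request:
{"op": "apply_moves", "data": {"translation": [[0.023,-0.032,0],[0.022,-0.033,0],[0.021,-0.033,0],[0.02,-0.034,0],[0.019,-0.034,0]], "roll": [0.031,0.031,0.031,0.031,0.031], "hand": [-0.2,-0.2,-0.2,-0.2,-0.2]}}

```text
clock: 7.1
position: [0.55, 0.1122, 0.1943]
ee_rot: [[-0.995, -0.098, 0.003], [-0.098, 0.995, -0.0], [-0.003, -0.0, -1.0]]
contact_force: [0.5, -0.7, 0.0]
width: 0.0665
gripper_force: 34.0
```

Request:
{"op": "apply_moves", "data": {"translation": [[0.018,-0.035,0],[0.017,-0.036,0],[0.016,-0.036,0],[0.015,-0.037,0],[0.014,-0.037,0]], "roll": [0.031,0.031,0.031,0.031,0.031], "hand": [-0.2,-0.2,-0.2,-0.2,-0.2]}}

```text
clock: 7.6
position: [0.4767, -0.072, 0.1943]
ee_rot: [[-0.998, 0.057, 0.003], [0.057, 0.998, -0.001], [-0.003, -0.001, -1.0]]
contact_force: [-0.3, -0.1, -1.3]
width: 0.066
gripper_force: 34.0
```

Request:
{"op": "apply_moves", "data": {"translation": [[0.012,-0.037,0],[0,0,0],[0,0,0]], "roll": [0.031,0,0], "hand": [-0.2,-0.2,-0.2]}}

```text
clock: 7.9
position: [0.4631, -0.1076, 0.194]
ee_rot: [[-0.996, 0.089, 0.002], [0.089, 0.996, -0.0], [-0.002, -0.0, -1.0]]
contact_force: [0.4, -0.0, -1.4]
width: 0.0665
gripper_force: 34.1
```

```bash
python3 - <<'E'
from h import *
plan((.4615,-.103,.102,85,4))
p,_=pose()
for n in ('side','top'):
    Y=cloud(read_camera(n)).reshape(-1,3)
    q=Y[(np.hypot(*(Y[:,:2]-p[:2]).T)<.06)&(Y[:,2]>.05)&(Y[:,2]<p[2]-.075)]
    if len(q)>5: print(n,len(q),np.percentile(q[:,2],[2,10]),rect(q))
E
```

```text
at [ 0.4631 -0.1076  0.194 ] phi 84.9
roll -0.0004 x 4 rows [[0.0005, 0.0011, 0.023], [0.0005, 0.0011, 0.023], [0.0005, 0.0011, 0.023], [0.0005, 0.0011, 0.023]]
side 188 [0.09774212 0.09968457] [ 459.  -120.5   53.8   27.2  -32.3]
```

Request:
{"op": "apply_moves", "data": {"translation": [[0.001,0.004,0.025],[0,0,0.025],[0,0,0.025],[0,0,0.012],[0,0,0.005]], "roll": [0,0,0,0,0], "hand": [-0.2,-0.2,-0.2,-0.2,-0.2]}}

```text
clock: 8.5
position: [0.4617, -0.1015, 0.0998]
ee_rot: [[-0.996, 0.085, -0.002], [0.085, 0.996, 0.001], [0.002, 0.001, -1.0]]
contact_force: [-0.1, -0.2, -0.9]
width: 0.0662
gripper_force: 34.1
```

Request:
{"op": "apply_moves", "data": {"translation": [[0,0,0],[0,0,0.001],[0,0,0],[0,0,0],[0,0,0]], "roll": [0,0,0,0,0], "hand": [-0.2,-0.2,0.8,1,1]}}

```text
clock: 9.0
position: [0.4627, -0.103, 0.1006]
ee_rot: [[-0.996, 0.087, 0.001], [0.087, 0.996, -0.001], [-0.001, -0.0, -1.0]]
contact_force: [0.5, 0.6, 0.1]
width: 0.0855
gripper_force: 0.0
```

```bash
python3 - <<'E'
from h import *
plan((.4615,-.103,.185,85,3),(.438,-.3085,.185,3.4,11),(.438,-.3085,.089,3.4,4),(.438,-.3085,.18,3.4,3),(.6325,-.095,.18,38,8),(.6325,-.095,.093,38,4))
E
```

```text
at [ 0.4627 -0.103   0.1006] phi 85.0
roll 0.0001 x 3 rows [[0.0004, -0.0, -0.0281], [0.0004, -0.0, -0.0281], [0.0004, -0.0, -0.0281]]
roll 0.1295 x 11 rows [[0.0005, -0.0188, 0.0], [-0.0019, -0.0187, 0.0], [-0.0043, -0.0183, 0.0], [-0.0067, -0.0176, 0.0], [-0.0089, -0.0166, 0.0], [-0.0109, -0.0153, 0.0], [-0.0128, -0.0138, 0.0], [-0.0145, -0.012, 0.0], [-0.0159, -0.01, 0.0], [-0.0171, -0.0079, 0.0], [-0.0179, -0.0056, 0.0]]
roll 0.0 x 4 rows [[0.0, 0.0, 0.024], [0.0, 0.0, 0.024], [0.0, 0.0, 0.024], [0.0, 0.0, 0.024]]
roll 0.0 x 3 rows [[0.0, 0.0, -0.0303], [0.0, 0.0, -0.0303], [0.0, 0.0, -0.0303]]
roll -0.0755 x 8 rows [[0.0252, 0.0259, 0.0], [0.0232, 0.0277, 0.0], [0.021, 0.0293, 0.0], [0.0188, 0.0309, 0.0], [0.0164, 0.0322, 0.0], [0.0139, 0.0333, 0.0], [0.0113, 0.0343, 0.0], [0.0087, 0.035, 0.0]]
roll 0.0 x 4 rows [[0.0, 0.0, 0.0217], [0.0, 0.0, 0.0217], [0.0, 0.0, 0.0217], [0.0, 0.0, 0.0217]]
```

Request:
{"op": "apply_moves", "data": {"translation": [[0,0,-0.02],[0,0,-0.03],[0,0,-0.034],[0,-0.019,0],[-0.002,-0.019,0]], "roll": [0,0,0,0.13,0.13], "hand": [1,1,1,1,1]}}

```text
clock: 9.5
position: [0.4595, -0.1413, 0.186]
ee_rot: [[-0.939, 0.344, 0.004], [0.344, 0.939, -0.002], [-0.004, -0.0, -1.0]]
contact_force: [0.3, 0.1, -0.1]
width: 0.0853
gripper_force: 0.0
```

Request:
{"op": "apply_moves", "data": {"translation": [[-0.004,-0.018,0],[-0.007,-0.018,0],[-0.009,-0.017,0],[-0.011,-0.015,0],[-0.013,-0.014,0]], "roll": [0.13,0.13,0.13,0.13,0.13], "hand": [1,1,1,1,1]}}

```text
clock: 10.0
position: [0.4474, -0.2356, 0.1842]
ee_rot: [[-0.538, 0.843, 0.001], [0.843, 0.538, -0.0], [-0.001, 0.0, -1.0]]
contact_force: [0.4, 0.4, -0.2]
width: 0.0856
gripper_force: 0.0
```

Request:
{"op": "apply_moves", "data": {"translation": [[-0.014,-0.012,0],[-0.016,-0.01,0],[-0.017,-0.008,0],[-0.018,-0.006,0],[0,0,0]], "roll": [0.13,0.13,0.13,0.125,0], "hand": [1,1,1,1,1]}}

```text
clock: 10.5
position: [0.4381, -0.3113, 0.1844]
ee_rot: [[-0.056, 0.998, 0.001], [0.998, 0.056, -0.002], [-0.002, 0.001, -1.0]]
contact_force: [0.6, 0.7, 0.2]
width: 0.0855
gripper_force: 0.0
```

```bash
python3 - <<'E'
from h import *
plan((.438,-.3085,.089,3.4,4))
for n in ('top','side'):
    Z=cloud(read_camera(n)).reshape(-1,3)
    for k,xy,h,r in (('lg',(.462,-.103),.065,.06),('ob',(.438,-.309),.052,.08)):
        q=Z[(np.hypot(*(Z[:,:2]-xy).T)<r)&(Z[:,2]>h-.01)&(Z[:,2]<h+.006)]
        if len(q)>4: print(k,len(q),rect(q),np.percentile(q[:,2],95))
E
```

```text
at [ 0.4381 -0.3113  0.1844] phi 3.2
roll -0.0009 x 4 rows [[0.0007, 0.0, 0.0239], [0.0007, 0.0, 0.0239], [0.0007, 0.0, 0.0239], [0.0007, 0.0, 0.0239]]
lg 311 [ 467.8 -104.9   64.2   63.9   87.9] 0.06664466873370894
ob 468 [ 439.2 -304.7   90.6   48.7  -86.3] 0.053514698290219855
lg 164 [455.8 -94.3  68.2  36.4  57.2] 0.06514064408288094
ob 715 [ 437.6 -309.   102.7   52.5  -86.5] 0.05265567755490171
```

Request:
{"op": "apply_moves", "data": {"translation": [[0.003,0,0.03],[0,0,0.03],[0,0,0.035],[0,0,0],[0,0,0]], "roll": [0,0,0,0,0], "hand": [1,1,1,0.2,-0.2]}}

```text
clock: 11.1
position: [0.4373, -0.305, 0.0888]
ee_rot: [[-0.061, 0.998, -0.002], [0.998, 0.061, 0.002], [0.002, -0.002, -1.0]]
contact_force: [0.7, 0.3, 0.5]
width: 0.059
gripper_force: 0.0
```

Request:
{"op": "apply_moves", "data": {"translation": [[0,0,0],[0,0,0],[0,0,-0.03],[0,0,-0.03],[0,0,-0.03]], "roll": [0,0,0,0,0], "hand": [-0.4,-0.4,-0.4,-0.4,-0.4]}}

```text
clock: 11.6
position: [0.438, -0.3064, 0.1812]
ee_rot: [[-0.059, 0.998, 0.001], [0.998, 0.059, -0.001], [-0.001, 0.001, -1.0]]
contact_force: [1.1, -0.1, -1.5]
width: 0.0496
gripper_force: 31.5
```

Request:
{"op": "apply_moves", "data": {"translation": [[0.025,0.026,0],[0.023,0.028,0],[0.021,0.029,0],[0.019,0.031,0],[0.016,0.032,0]], "roll": [-0.075,-0.075,-0.075,-0.075,-0.075], "hand": [-0.4,-0.4,-0.4,-0.4,-0.4]}}

```text
clock: 12.1
position: [0.5611, -0.1725, 0.1806]
ee_rot: [[-0.423, 0.906, 0.002], [0.906, 0.423, -0.001], [-0.002, 0.002, -1.0]]
contact_force: [-0.1, -0.2, -0.4]
width: 0.0498
gripper_force: 31.5
```

Request:
{"op": "apply_moves", "data": {"translation": [[0.014,0.033,0],[0.011,0.034,0],[0.009,0.035,0],[0,0,0],[0,0,0]], "roll": [-0.075,-0.075,-0.08,0,0], "hand": [-0.4,-0.4,-0.4,-0.4,-0.4]}}

```text
clock: 12.6
position: [0.6329, -0.0933, 0.18]
ee_rot: [[-0.617, 0.787, 0.001], [0.787, 0.617, -0.001], [-0.001, 0.0, -1.0]]
contact_force: [-0.4, -0.7, -0.3]
width: 0.0498
gripper_force: 31.6
```

```bash
python3 - <<'E'
from h import *
plan((.6325,-.095,.093,38,4))
p,_=pose()
c=read_camera('side');Y=cloud(c).reshape(-1,3)
q=Y[(np.hypot(*(Y[:,:2]-p[:2]).T)<.07)&(Y[:,2]>.05)&(Y[:,2]<p[2]-.05)]
print(len(q),np.percentile(q[:,2],[2,10]),rect(q))
cv2.imwrite('pics/s3.png',cv2.resize(c['pixels'][130:280,200:400,::-1],None,fx=4,fy=4))
E
```

```text
at [ 0.6329 -0.0933  0.18  ] phi 38.1
roll 0.0005 x 4 rows [[-0.0003, -0.0003, 0.0217], [-0.0003, -0.0003, 0.0217], [-0.0003, -0.0003, 0.0217], [-0.0003, -0.0003, 0.0217]]
573 [0.08981625 0.09292006] [ 626.8 -102.1   98.4   60.2  -52.9]
```

View pics/s3.png

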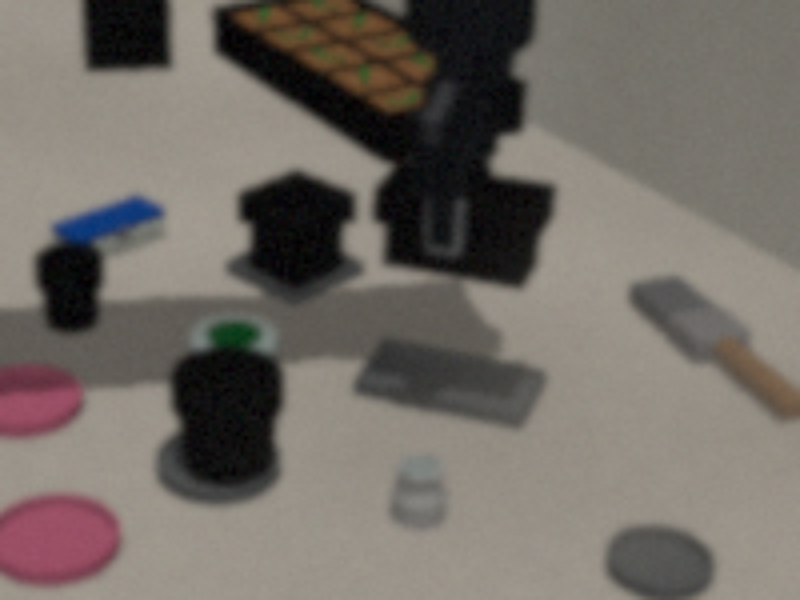

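The oblong pot (465,225) hangs level over its saucer (455,380), with the sides parallel. The square pot sits well. The large pot (228,460) looks shifted to the right in its saucer (218,465), so I'll recentre it afterwards.

Request:
{"op": "apply_moves", "data": {"translation": [[0.001,-0.001,0.025],[0.001,0,0.025],[0,0,0.02],[0,0,0.012],[0,0,0.005]], "roll": [0,0,0,0,0], "hand": [-0.4,-0.4,-0.4,-0.4,-0.4]}}

```text
clock: 13.15
position: [0.6282, -0.0937, 0.0931]
ee_rot: [[-0.615, 0.788, -0.004], [0.788, 0.615, 0.0], [0.003, -0.003, -1.0]]
contact_force: [-15.0, 3.3, 34.7]
width: 0.0497
gripper_force: 35.6
```

Request:
{"op": "apply_moves", "data": {"translation": [[0,0,0],[0,0,0.001],[0,0,0],[0,0,0],[0,0,0]], "roll": [0,0,0,0,0], "hand": [-0.4,-0.4,0.4,0.6,0.6]}}

```text
clock: 13.65
position: [0.6304, -0.0932, 0.0912]
ee_rot: [[-0.616, 0.788, 0.001], [0.788, 0.616, -0.0], [-0.001, 0.0, -1.0]]
contact_force: [0.0, -0.4, -0.4]
width: 0.0683
gripper_force: 0.0
```

```bash
python3 - <<'E'
from h import *
plan((.6325,-.095,.175,38,3),(.460,.1035,.175,5,8))
E
```

```text
at [ 0.6304 -0.0932  0.0912] phi 38.0
roll 0.0001 x 3 rows [[-0.0009, 0.0002, -0.0279], [-0.0009, 0.0002, -0.0279], [-0.0009, 0.0002, -0.0279]]
roll 0.072 x 8 rows [[0.0328, -0.0017, 0.0], [0.0326, -0.0041, 0.0], [0.0322, -0.0064, 0.0], [0.0317, -0.0087, 0.0], [0.031, -0.011, 0.0], [0.0301, -0.0132, 0.0], [0.0291, -0.0153, 0.0], [0.0279, -0.0174, 0.0]]
```

Request:
{"op": "apply_moves", "data": {"translation": [[0,0,-0.02],[0,0,-0.03],[0,0,-0.034],[0.033,-0.002,0],[0.033,-0.004,0]], "roll": [0,0,0,0.072,0.072], "hand": [0.8,1,1,1,1]}}

```text
clock: 14.15
position: [0.588, -0.0434, 0.1768]
ee_rot: [[-0.493, 0.87, 0.005], [0.87, 0.493, -0.001], [-0.003, 0.004, -1.0]]
contact_force: [-1.2, -0.7, -0.1]
width: 0.0853
gripper_force: 0.0
```

Request:
{"op": "apply_moves", "data": {"translation": [[0.032,-0.006,0],[0.032,-0.009,0],[0.031,-0.011,0],[0.03,-0.013,0],[0.029,-0.015,0]], "roll": [0.072,0.072,0.072,0.072,0.072], "hand": [1,1,1,1,1]}}

```text
clock: 14.65
position: [0.4783, 0.0819, 0.1749]
ee_rot: [[-0.156, 0.988, 0.0], [0.988, 0.156, 0.0], [0.0, 0.0, -1.0]]
contact_force: [-0.1, -0.2, -0.5]
width: 0.0852
gripper_force: 0.0
```

Request:
{"op": "apply_moves", "data": {"translation": [[0.028,-0.017,0],[0,0,0],[0,0,0]], "roll": [0.072,0,0], "hand": [1,1,1]}}

```text
clock: 14.95
position: [0.4578, 0.1063, 0.175]
ee_rot: [[-0.09, 0.996, 0.001], [0.996, 0.09, -0.0], [-0.0, 0.001, -1.0]]
contact_force: [-0.5, -0.3, -0.4]
width: 0.0857
gripper_force: 0.0
```

```bash
python3 - <<'E'
from h import *
plan((.460,.1035,.0855,5,4),(.460,.1035,.18,5,3),(.623,-.304,.18,-10,11),(.623,-.304,.0885,-10,4))
for n in ('top','side'):
    c=read_camera(n);Z=cloud(c).reshape(-1,3)
    for k,xy,h,r in (('lg',(.465,-.103),.065,.06),('ob',(.6325,-.095),.055,.07),('sq',(.627,.09),.063,.06),('sm',(.46,.1035),.05,.035)):
        q=Z[(np.hypot(*(Z[:,:2]-xy).T)<r)&(Z[:,2]>h-.01)&(Z[:,2]<h+.008)]
        if len(q)>4: print(n,k,len(q),rect(q),np.percentile(q[:,2],[50,95]))
    if n=='side': cv2.imwrite('pics/s4.png',cv2.resize(c['pixels'][150:280,200:370,::-1],None,fx=4.6,fy=4.6))
E
```

```text
at [0.4578 0.1063 0.175 ] phi 5.2
roll 0.0007 x 4 rows [[-0.0007, 0.0005, 0.0224], [-0.0007, 0.0005, 0.0224], [-0.0007, 0.0005, 0.0224], [-0.0007, 0.0005, 0.0224]]
roll 0.0 x 3 rows [[0.0, 0.0, -0.0315], [0.0, 0.0, -0.0315], [0.0, 0.0, -0.0315]]
roll 0.0238 x 11 rows [[-0.0382, 0.0115, 0.0], [-0.0379, 0.0124, 0.0], [-0.0376, 0.0133, 0.0], [-0.0373, 0.0142, 0.0], [-0.0369, 0.0151, 0.0], [-0.0366, 0.016, 0.0], [-0.0362, 0.0169, 0.0], [-0.0358, 0.0177, 0.0], [-0.0353, 0.0186, 0.0], [-0.0349, 0.0194, 0.0], [-0.0344, 0.0202, 0.0]]
roll 0.0 x 4 rows [[0.0, 0.0, 0.0229], [0.0, 0.0, 0.0229], [0.0, 0.0, 0.0229], [0.0, 0.0, 0.0229]]
top lg 314 [ 467.8 -105.1   64.4   63.9   88.6] [0.06404789 0.06679576]
top ob 612 [632.6 -97.1  99.4  51.6 -50.9] [0.05444998 0.05683635]
top sq 496 [630.3  91.1  61.2  60.5  14.5] [0.06222709 0.06482171]
top sm 90 [461.8  90.4  43.4  18.8   4.9] [0.04913577 0.05157645]
side lg 281 [ 467.5 -104.    66.3   64.6   17.7] [0.06229503 0.06510292]
side ob 413 [630.8 -96.1 100.1  55.5 -51.2] [0.05238647 0.05520355]
side sq 226 [628.3  92.3  64.   63.7 -74. ] [0.06020064 0.06297164]
side sm 127 [458.5 103.6  45.3  44.3 -61.1] [0.04633512 0.04991068]
```

View pics/s4.png

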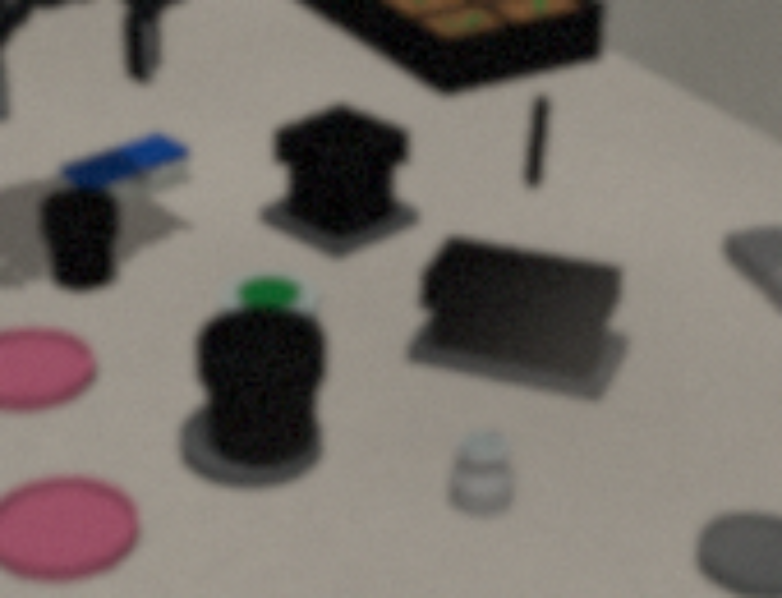

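The square and oblong pots are seated and aligned. The large pot is about 5 mm off in +x. I'll place the small pot, then recentre the large one.

Request:
{"op": "apply_moves", "data": {"translation": [[-0.003,0.002,0.03],[0,0,0.03],[0,0,0.03],[0,0,0],[0,0,0]], "roll": [0,0,0,0,0], "hand": [1,1,1,0,-0.4]}}

```text
clock: 15.55
position: [0.4607, 0.1026, 0.0849]
ee_rot: [[-0.087, 0.996, -0.001], [0.996, 0.087, -0.0], [-0.0, -0.001, -1.0]]
contact_force: [-0.3, -0.4, 0.6]
width: 0.0587
gripper_force: 0.0
```

Request:
{"op": "apply_moves", "data": {"translation": [[0,0,0],[0,0,0],[0,0,-0.03],[0,0,-0.03],[0,0,-0.034]], "roll": [0,0,0,0,0], "hand": [-0.4,-0.4,-0.4,-0.4,-0.4]}}

```text
clock: 16.05
position: [0.4601, 0.1032, 0.1806]
ee_rot: [[-0.088, 0.996, 0.001], [0.996, 0.088, 0.0], [-0.0, 0.001, -1.0]]
contact_force: [1.5, -0.3, -0.5]
width: 0.0453
gripper_force: 30.9
```

Request:
{"op": "apply_moves", "data": {"translation": [[-0.038,0.012,0],[-0.038,0.012,0],[-0.038,0.013,0],[-0.037,0.014,0],[-0.037,0.015,0]], "roll": [0.024,0.024,0.024,0.024,0.024], "hand": [-0.4,-0.4,-0.4,-0.4,-0.4]}}

```text
clock: 16.55
position: [0.5348, -0.0837, 0.1805]
ee_rot: [[0.033, 0.999, 0.003], [0.999, -0.033, -0.001], [-0.001, 0.003, -1.0]]
contact_force: [1.0, 0.5, 0.4]
width: 0.0456
gripper_force: 31.0
```

Request:
{"op": "apply_moves", "data": {"translation": [[-0.037,0.016,0],[-0.036,0.017,0],[-0.036,0.018,0],[-0.035,0.019,0],[-0.035,0.019,0]], "roll": [0.024,0.024,0.024,0.024,0.024], "hand": [-0.4,-0.4,-0.4,-0.4,-0.4]}}

```text
clock: 17.05
position: [0.6092, -0.2696, 0.1804]
ee_rot: [[0.152, 0.988, 0.002], [0.988, -0.152, -0.001], [-0.001, 0.002, -1.0]]
contact_force: [0.6, 0.5, 0.4]
width: 0.0453
gripper_force: 31.0
```

Request:
{"op": "apply_moves", "data": {"translation": [[-0.034,0.02,0],[0,0,0],[0,0,0]], "roll": [0.024,0,0], "hand": [-0.4,-0.4,-0.4]}}

```text
clock: 17.35
position: [0.6232, -0.3053, 0.1798]
ee_rot: [[0.176, 0.984, 0.001], [0.984, -0.176, -0.0], [-0.0, 0.001, -1.0]]
contact_force: [-0.0, 0.8, -0.3]
width: 0.0455
gripper_force: 31.0
```

```bash
python3 - <<'E'
from h import *
plan((.623,-.304,.0885,-10,4))
p,_=pose()
for n in ('side','top'):
    c=read_camera(n);Y=cloud(c).reshape(-1,3)
    q=Y[(np.hypot(*(Y[:,:2]-p[:2]).T)<.05)&(Y[:,2]>.05)&(Y[:,2]<p[2]-.055)]
    if len(q)>5: print(n,len(q),np.percentile(q[:,2],[2,10]),rect(q))
    if n=='side': cv2.imwrite('pics/s5.png',cv2.resize(c['pixels'][160:290,300:460,::-1],None,fx=4,fy=4))
E
```

```text
at [ 0.6232 -0.3053  0.1798] phi -10.1
roll -0.0006 x 4 rows [[0.0003, -0.0001, 0.0228], [0.0003, -0.0001, 0.0228], [0.0003, -0.0001, 0.0228], [0.0003, -0.0001, 0.0228]]
side 290 [0.09430374 0.09728554] [ 621.8 -307.    73.2   37.3    1. ]
top 149 [0.09311664 0.09494485] [ 624.8 -295.6   66.    31.2  -25.1]
```

View pics/s5.png

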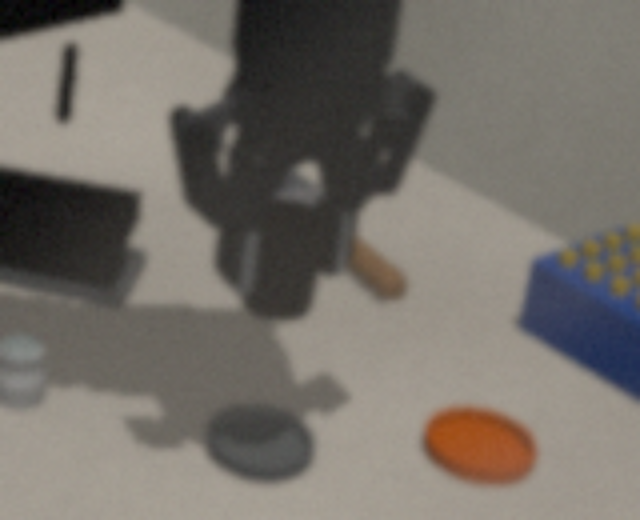

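The small pot (280,265) is held upright. Allowing for perspective, its foot (278,305) is over the grey small saucer (260,440), and the orange one is well aside.

Request:
{"op": "apply_moves", "data": {"translation": [[0.001,0,0.03],[0,0,0.025],[0,0,0.02],[0,0,0.011],[0,0,0.005]], "roll": [0,0,0,0,0], "hand": [-0.4,-0.4,-0.4,-0.4,-0.4]}}

```text
clock: 17.95
position: [0.6217, -0.3013, 0.0893]
ee_rot: [[0.174, 0.985, -0.003], [0.985, -0.174, 0.002], [0.002, -0.004, -1.0]]
contact_force: [-11.7, 6.9, 29.3]
width: 0.0455
gripper_force: 32.9
```

Request:
{"op": "apply_moves", "data": {"translation": [[0,0,0],[0,0,0.001],[0,0,0],[0,0,0],[0,0,0]], "roll": [0,0,0,0,0], "hand": [-0.4,-0.4,0.4,0.6,0.6]}}

```text
clock: 18.45
position: [0.6233, -0.3033, 0.0872]
ee_rot: [[0.175, 0.985, 0.001], [0.985, -0.175, -0.0], [-0.0, 0.001, -1.0]]
contact_force: [-0.5, -0.2, -0.6]
width: 0.0685
gripper_force: 0.0
```

```bash
python3 - <<'E'
from h import *
plan((.623,-.304,.18,-10,3),(.4675,-.1045,.18,-5,6))
E
```

```text
at [ 0.6233 -0.3033  0.0872] phi -10.1
roll -0.0004 x 3 rows [[-0.0002, -0.0, -0.0309], [-0.0002, -0.0, -0.0309], [-0.0002, -0.0, -0.0309]]
roll -0.0145 x 6 rows [[0.0282, -0.0313, 0.0], [0.0287, -0.0309, 0.0], [0.0291, -0.0305, 0.0], [0.0296, -0.03, 0.0], [0.03, -0.0296, 0.0], [0.0304, -0.0292, 0.0]]
```

Request:
{"op": "apply_moves", "data": {"translation": [[0,0,-0.02],[0,0,-0.035],[0,0,-0.038],[0.028,-0.031,0],[0.029,-0.031,0]], "roll": [0,0,0,-0.015,-0.015], "hand": [0.8,1,1,1,1]}}

```text
clock: 18.95
position: [0.5729, -0.2377, 0.1822]
ee_rot: [[0.146, 0.989, 0.005], [0.989, -0.146, -0.003], [-0.002, 0.005, -1.0]]
contact_force: [-0.1, 1.2, -0.5]
width: 0.0848
gripper_force: 0.0
```

Request:
{"op": "apply_moves", "data": {"translation": [[0.029,-0.031,0],[0.03,-0.03,0],[0.03,-0.03,0],[0.03,-0.029,0],[0,0,0]], "roll": [-0.015,-0.015,-0.015,-0.014,0], "hand": [1,1,1,1,1]}}

```text
clock: 19.45
position: [0.4618, -0.0999, 0.1785]
ee_rot: [[0.084, 0.996, -0.007], [0.996, -0.084, 0.003], [0.003, -0.007, -1.0]]
contact_force: [0.3, -0.9, 0.0]
width: 0.0857
gripper_force: 0.0
```

```bash
python3 - <<'E'
from h import *
plan((.4665,-.1045,.1,-5,4))
for n in ('top','side'):
    c=read_camera(n);Z=cloud(c).reshape(-1,3)
    for k,xy,h,r in (('sm',(.623,-.304),.053,.05),):
        q=Z[(np.hypot(*(Z[:,:2]-xy).T)<r)&(Z[:,2]>h-.01)&(Z[:,2]<h+.008)]
        if len(q)>4: print(n,k,len(q),rect(q),np.percentile(q[:,2],[50,95]))
E
```

```text
at [ 0.4618 -0.0999  0.1785] phi -4.8
roll 0.0009 x 4 rows [[-0.001, 0.0013, 0.0196], [-0.001, 0.0013, 0.0196], [-0.001, 0.0013, 0.0196], [-0.001, 0.0013, 0.0196]]
top sm 217 [ 624.5 -300.2   43.6   43.    44.8] [0.05183203 0.05524517]
side sm 232 [ 622.3 -300.8   46.8   46.5   41.7] [0.05037924 0.0531331 ]
```

Request:
{"op": "apply_moves", "data": {"translation": [[0,0,0.03],[0,0,0.03],[0,0,0.018],[0,0,0],[0,0,0]], "roll": [0,0,0,0,0], "hand": [1,1,1,1,1]}}

```text
clock: 20.05
position: [0.4681, -0.1047, 0.1021]
ee_rot: [[0.088, 0.996, 0.0], [0.996, -0.088, -0.0], [-0.0, 0.0, -1.0]]
contact_force: [0.3, -0.1, 0.9]
width: 0.0852
gripper_force: 0.0
```

Request:
{"op": "apply_moves", "data": {"translation": [[0,0,0],[0,0,0],[0,0,0],[0,0,0]], "roll": [0,0,0,0], "hand": [0.4,0.2,0.2,0.2]}}

```text
clock: 20.45
position: [0.4683, -0.1045, 0.1035]
ee_rot: [[0.087, 0.996, 0.003], [0.996, -0.087, -0.002], [-0.001, 0.003, -1.0]]
contact_force: [-1.6, -0.3, 6.6]
width: 0.0643
gripper_force: 34.2
```

Request:
{"op": "apply_moves", "data": {"translation": [[0,0,-0.006],[0.001,-0.003,0],[0,-0.003,0],[0,0,0],[0,0,0.005]], "roll": [0,0,0,0,0], "hand": [0.2,0.2,0.2,0.2,0.2]}}

```text
clock: 20.95
position: [0.4612, -0.1024, 0.1031]
ee_rot: [[0.087, 0.996, 0.0], [0.996, -0.087, -0.0], [0.0, 0.0, -1.0]]
contact_force: [-10.9, 5.3, 37.3]
width: 0.0641
gripper_force: 37.8
```

Request:
{"op": "apply_moves", "data": {"translation": [[0,0,0],[0,0,0],[0,0,0],[0,0,0],[0,0,0]], "roll": [0,0,0,0,0], "hand": [0.2,0.2,0.7,1,1]}}

```text
clock: 21.45
position: [0.4611, -0.1024, 0.1026]
ee_rot: [[0.087, 0.996, -0.0], [0.996, -0.087, 0.0], [0.0, -0.0, -1.0]]
contact_force: [0.4, -0.2, 0.1]
width: 0.0852
gripper_force: 0.0
```

Request:
{"op": "apply_moves", "data": {"translation": [[0,0,-0.02],[0,0,-0.035],[0,0,-0.035],[0.04,0,0],[0.04,0,0]], "roll": [0,0,0,0,0], "hand": [1,1,1,1,1]}}

```text
clock: 21.95
position: [0.4696, -0.0228, 0.1946]
ee_rot: [[0.09, 0.996, 0.004], [0.996, -0.09, -0.001], [-0.0, 0.004, -1.0]]
contact_force: [-0.4, 0.3, -0.4]
width: 0.0851
gripper_force: 0.0
```

Request:
{"op": "apply_moves", "data": {"translation": [[0.04,0,0],[0.04,0,0],[0.03,0,0],[0,0,0],[0,0,0]], "roll": [0,0,0,0,0], "hand": [1,1,1,1,1]}}

```text
clock: 22.45
position: [0.4775, 0.0873, 0.1927]
ee_rot: [[0.085, 0.996, -0.0], [0.996, -0.085, -0.001], [-0.001, -0.0, -1.0]]
contact_force: [0.5, -0.5, 0.8]
width: 0.0856
gripper_force: 0.0
```

```bash
python3 - <<'E'
from h import *
def sel(Z,xy,r,a,b): return Z[(np.hypot(*(Z[:,:2]-xy).T)<r)&(Z[:,2]>a)&(Z[:,2]<b)]
print(pose()[0])
for n in ('top','side'):
    c=read_camera(n);Z=cloud(c).reshape(-1,3)
    for k,xy,h,r in (('lg',(.462,-.103),.065,.06),('sm',(.623,-.304),.053,.05),('ob',(.6325,-.095),.055,.07),('sq',(.627,.09),.063,.06)):
        q=sel(Z,xy,r,h-.01,h+.008); print(n,k,len(q),rect(q),np.percentile(q[:,2],[50,95]))
    cv2.imwrite(f'pics/{n}6.png',cv2.resize(c['pixels'][(100 if n=='top' else 150):(320 if n=='top' else 300),200:(480 if n=='top' else 400),::-1],None,fx=2.8 if n=='top' else 4,fy=2.7 if n=='top' else 4))
E
```

```text
[0.47750048 0.08728649 0.19266397]
top lg 316 [ 461.9 -102.8   64.4   63.8   88.9] [0.06405404 0.06694627]
top sm 219 [ 625.  -300.6   43.7   43.4  -46.3] [0.05166277 0.05515824]
top ob 617 [632.3 -97.   99.6  50.8 -50.9] [0.05433242 0.05701815]
top sq 493 [630.2  91.1  60.9  60.6  14.3] [0.06216224 0.06491605]
side lg 276 [ 459.4 -101.7   64.8   64.3  -87.7] [0.06229251 0.06531953]
side sm 237 [ 622.2 -301.6   47.2   45.9   -4.8] [0.05045617 0.05342105]
side ob 410 [630.4 -96.4 100.7  54.5 -52.4] [0.05204843 0.0553368 ]
side sq 226 [628.3  92.1  64.7  63.4  15.8] [0.06014207 0.06324251]
```

View pics/top6.png

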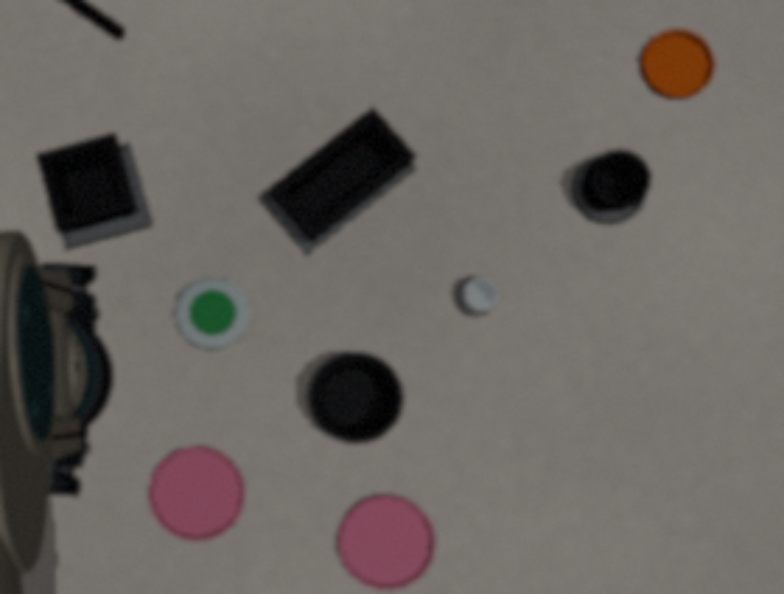

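View pics/side6.png

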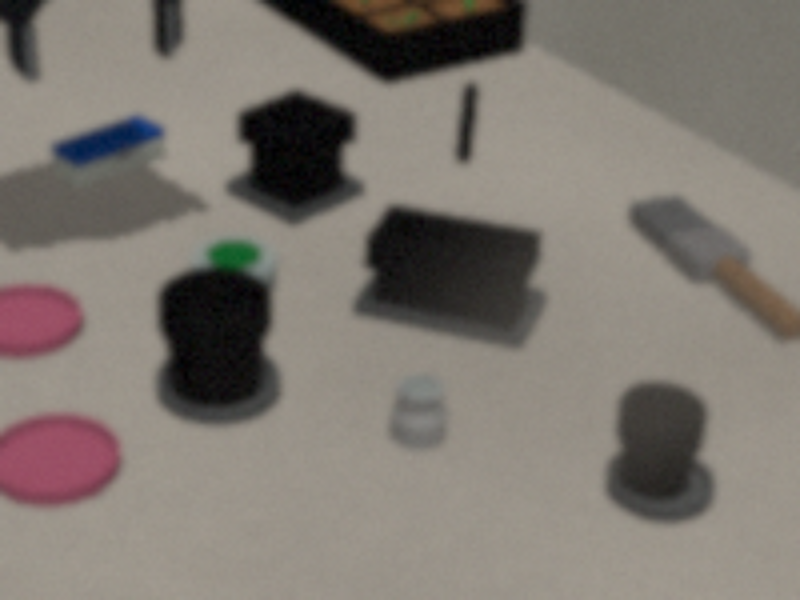

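All four pots are upright in their own saucers: large (218,345), square (295,155), oblong (450,275) and small (660,440) in the side crop. Each is within about 3 mm of centre with the sides aligned. The dish and the box have not moved, and the arm is clear.

```bash
python3 -c "
from workcell import *
print(close_job())"
```

```text
the job is handed in; nothing more can be done
None
```

All four pots stand upright in their matching grey saucers, measured within about 4 mm of centre with the square and oblong pots lined up; the dish and slide box were not touched, and the job is handed in.

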